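# Start the press screw over an insulated stack

### The job

On the bench press jig, lay the brown insulating sheet flat on the bed and let go, then stack the aluminium cover plate with its crank screw squarely on top and let go. Then start the screw by its crank handle: turn it backward (counter-clockwise seen from above) until the screw drops into the start of the thread, then turn it forward (clockwise) one full turn, and finish still gripping the crank handle, holding it there. Leave the other things on the bench alone.

Things in the scene. Friction and masses are not known exactly. Their poses are not given: they have to be found in the camera images.
- jig: Fixed bench jig: aluminium bed 130 (its x) by 60 mm (its y). Steel guide fingers stand 28 mm above the bed: one mid each end (inner face x = +-66.5 mm), two on each long side (x = +-52 mm, inner face y = +-31.5 mm); their top 13 mm flare outward to lead layers in. Long sides are free for |x| < 45 mm. Origin: centre of the underside, on the boss's axis; z up.
- sheet: Loose brown insulating sheet 130 x 60 x 5 mm with a 46 mm square window in its middle, 60 g, on one of two identical black rests (top 34 mm above the table, 50 mm wide, so the sheet's long sides overhang 5 mm each). Which rest varies. Origin: centre of its underside; x along its length. Either way round fits.
- cover: Loose aluminium cover plate 130 x 60 x 12 mm with a captive crank screw mid-way, 0.85 kg, on the other rest. Origin: centre of its underside; x lengthwise. Fits either way round (reversed, the thread start comes 180 degrees later); grip it across its 60 mm width at the middle. There the crank points about along +x, its handle up to 33 mm above the plate; on the jig the boss pushes it up to 49 mm.
- bolt_top (a point): Centre of the hub's top face on the screw's axis, level with the crank arm's top (arm 6 mm thick). Its x axis points along the arm. Height above the table when stacked: 73 mm lug on rim, 67 mm dropped into the thread start, 59 mm one full turn in. The screw turns freely and slides 25 mm up and down in the plate by its own weight; its foot hangs up to 26 mm below the plate.
- handle_top (a point): Centre of the top of the upright black crank handle: 24 mm tall, 15 mm diameter, top 25 mm above the arm's top, 38 mm from the screw's axis. It rides in a slot along the arm (+-6 mm, 120 N/m centring spring) and spins freely, so it can be carried round a circle with the gripper's direction unchanged. Turning takes about 1 N.
- solder_spool: bystander: white solder spool, 52 mm diameter, 23 mm high; origin at its underside
- screwdriver: bystander: screwdriver with blue handle, 150 mm long, lying; origin at its underside
- tweezers: bystander: steel tweezers 110 mm long, lying; origin at the underside
- tip_tin: bystander: small steel bowl, 60 mm diameter, 45 mm high; origin at the underside
- meter: bystander: yellow multimeter 140 x 75 x 41 mm lying on its back; origin at the underside
- parts_tray: bystander: clear divided tray 80 x 60 x 24 mm; origin at the underside
- pliers: bystander: pliers with blue grips, 190 mm long, lying; origin near the underside of the pivot
- handle: The same crank handle; origin: centre of its underside, 1 mm above the arm's top. A gripped handle holds the screw at the hand's height: the screw (1.5 N) drops only if the hand goes down with it, by 6 mm at the thread start and 8 mm per turn forward, or lets go.
- bed_top (a point): Centre of the bed's top surface, 32 mm above the table; axes as the jig's. The bed has a 46 mm square bore here, holding a round steel threaded boss.
- boss_rim (a point): Centre of the boss rim, 3 mm below the bed top. The screw's foot lug first rests on it. Somewhere 40 to 140 degrees counter-clockwise of where the lug lands is the thread start: 6 mm deep, about 30 degrees wide, with an upright stop on its counter-clockwise side; pressed on it the lug binds, so ease back 10 degrees to drop. From there the thread runs clockwise, 8 mm down per turn.
Things that resemble listed ones, but are neither listed nor needed, are in the scene too. There is more than one size of the sheet; the one meant has the size given above.

How it is judged (in metres and radians):
On the way, in this order (a step that is already met when the one before it is completed fails the run):
1. the sheet lies flat on the bed between the guides, let go (horizontal distance between sheet and jig below 0.005 m and z of sheet in the frame of jig between 0.03 and 0.034 m and angle between the x axis of sheet and the x axis of jig, either way round below 0.08 rad and contact force between the fingers and sheet below 0.1 N and angle between sheet's own z axis and vertical below 0.05 rad), for 0.2 s.
2. the cover lies flat on the sheet, let go, its screw still up on the boss's rim (horizontal distance between cover and jig below 0.005 m and z of cover in the frame of jig between 0.035 and 0.039 m and angle between cover's own z axis and vertical below 0.04 rad and angle between the x axis of cover and the x axis of jig, either way round below 0.08 rad and z of bolt_top in the frame of jig above 0.0705 m and contact force between the fingers and cover below 0.1 N), for 0.2 s.
3. the screw has dropped into the start of the thread (z of bolt_top in the frame of jig between 0.064 and 0.0685 m and horizontal distance between cover and jig below 0.005 m), for 0.1 s.
At the end, for the whole second after the job is handed in: Fingers grip the crank handle (over 2 N); hub top 57.3 to 60.7 mm above the jig's underside (59 = one turn in; about +-75 degrees). Sheet on bed and cover on sheet, centred within 5 mm, height within 2 mm, cover square within 0.08 and level within 0.04 rad, at rest (z of bolt_top in the frame of jig between 0.0573 and 0.0607 m and contact force between the fingers and handle above 2 N and linear speed of cover below 0.01 m/s and horizontal distance between each of cover, sheet and jig below 0.005 m and z of cover in the frame of jig between 0.035 and 0.039 m and angle between cover's own z axis and vertical below 0.04 rad and angle between the x axis of cover and the x axis of jig, either way round below 0.08 rad and z of sheet in the frame of jig between 0.03 and 0.034 m and angle between sheet's own z axis and vertical below 0.05 rad); the arm keeps its last pose, push and grip.
It fails at once if one of the other things on the bench was pushed more than 30 mm (distance of any of solder_spool, screwdriver, tweezers, tip_tin, meter, parts_tray, pliers from where it was at the start of the episode above 0.03 m).
It also fails if it takes over 72 s, if anything falls off the work surface, if the arm or the gripper's body presses on something with over 40 N, if the wrist force passes 120 N, or if a joint passes its speed limit or range.

### The arm

A 6-joint arm with a two-finger parallel gripper is mounted at the origin on the work surface. World frame = base frame: x ahead of the robot, y to its left, z up, the work surface at z = 0. Lengths are in mm, angles in rad, forces in N, time in s.
With the tool pointing down it reaches from about 350 to 975 mm from the base axis. Payload 7.1 kg.
Tool frame: the origin (TCP) lies on the front face of the gripper's body, between the roots of the fingers; the fingertips stand 80 mm ahead of it and the grasp point (between the pads) lies 61 mm ahead of it (env.tips_ahead is the distance from the TCP to the fingertips, in mm); z points along the fingers, y is the line along which they close (so a half turn about z gives the same grasp; the last joint's range is limited). The gripper opens to 88 mm and grips with 3 to 60 N. Pads are 20 mm wide; open, the fingers measure 115 mm over their backs; the gripper's body (75 mm by 178 mm) begins 61 mm behind the grasp point.
Start: joints at [-1.354, 0.423, 1.63, -0, 1.089, -0.019], TCP at [146.032, -607.684, 302.675] pointing down, gripper open.
Joint ranges: [-3, 3], [-0.9, 2.11], [0.09, 2.58], [-1.31, 4.45], [0.11, 2.69], [-2.54, 2.54]. Speed limits (rad/s): [2.39, 2.39, 3.01, 3.14, 3.14, 3.14].

### API

Orientations are given as a unit quaternion [x, y, z, w].
In Python, from station import env, set_gripper, viewer, workorder gives the robot as it stands. Calls block until the motion is done:
- env.reach(position, orientation): joint-space move of the TCP to a pose.
- env.move_l(position, rot=None, rate=150, f_stop=None): straight line of the TCP; rot=None keeps the orientation; rate is the mean speed in mm/s. With f_stop (N) it stops when the force on the tool has changed by that much, and returns True; else False.
- env.move_joints(angles): joint-space move.
- set_gripper(opening): finger opening in mm; the grip force is fixed at half the most; returns when the fingers have stopped.
- env.hold(seconds).
- env.ik(position, orientation): joint angles nearest the present ones, or None.
- env.read_state(): the state.
- viewer.camera(name): name is "scene" or "top"; returns the picture (400x640x3 uint8, blue, green, red); there is no depth.
- viewer.camera_params(name): a dict with "fx", "fy", "cx", "cy" (pixels), "pose" (4x4, takes a point from camera to world coordinates). Camera axes: x right, y up, looking along -z (the intrinsics and any distortion apply to the point x, -y, -z); pixel columns grow to the right and rows downward; lengths in mm; the calibration is good to about 2 mm. A picture is of the moment at which its call begins. camera_params takes no time and is no camera call.
A pose or a line that the arm cannot do raises env.IKError and nothing moves.
- workorder.sign_off(): hands the job in, once; it reports no verdict.
The state is a dict: "time_s": time; "qpos": joint angles; "dq": joint speeds; "tau": joint torques, N m; "tool_pos": TCP position; "orientation": TCP orientation; "force": force on the tool from outside, world axes, zero at the start; "wrist_torque": the same for the moment, N m; "width": finger opening in mm.
Only numpy, scipy, OpenCV 4.12 (cv2) and the standard library are available. Lean on these libraries where they do the work, as an engineer would, in place of code of your own. Each camera call takes 0.05 s, during which the arm holds its last target. There are 200 camera calls.

## Working session

There is one attempt and no reset: what is moved stays moved. The work goes in short steps, each a Python script; the robot and the scene stay as the last script left them, time stands still between calls to the robot, and variables do not carry over. Pictures are saved under pics/ and viewed, on a budget of 10 in all, crops included, one or two more only if the job needs it, and the job is handed in when it is done.

```bash
mkdir -p pics; ls
python3 - <<'E'
from station import env, viewer
import cv2, numpy as np
np.set_printoptions(precision=3,suppress=True)
for n in("scene","top"):
    cv2.imwrite(f"pics/{n}0.png",viewer.camera(n)); print(n,viewer.camera_params(n))
print(env.read_state())
E
```

```text
pics
scene {'fx': 424.92040968078027, 'fy': 424.92040968078027, 'cx': 319.6311236483329, 'cy': 196.4874576526243, 'pose': array([[  -0.439,   -0.726,    0.529, 1085.303],
       [   0.898,   -0.356,    0.257,  243.451],
       [   0.001,    0.588,    0.809,  869.902],
       [   0.   ,    0.   ,    0.   ,    1.   ]])}
top {'fx': 383.8078394521005, 'fy': 383.8078394521005, 'cx': 317.8452230047841, 'cy': 200.35705727042543, 'pose': array([[  0.025,   0.983,  -0.18 , 412.682],
       [ -1.   ,   0.028,   0.012,  12.575],
       [  0.017,   0.18 ,   0.984, 936.728],
       [  0.   ,   0.   ,   0.   ,   1.   ]])}
{'time_s': 0.1, 'qpos': array([-1.354,  0.424,  1.631, -0.   ,  1.089, -0.019]), 'dq': array([ 0.   , -0.002, -0.001, -0.001,  0.001,  0.002]), 'tau': array([ -0.001, -54.562, -27.432,   0.064,   0.019,  -0.   ]), 'tool_pos': array([ 145.937, -607.319,  301.985]), 'orientation': array([ 0.993,  0.118, -0.   , -0.001]), 'force': array([ 0.295, -0.28 , -0.548]), 'wrist_torque': array([-0.014, -0.043, -0.031]), 'width': 87.67004337819637}
```

View pics/top0.png

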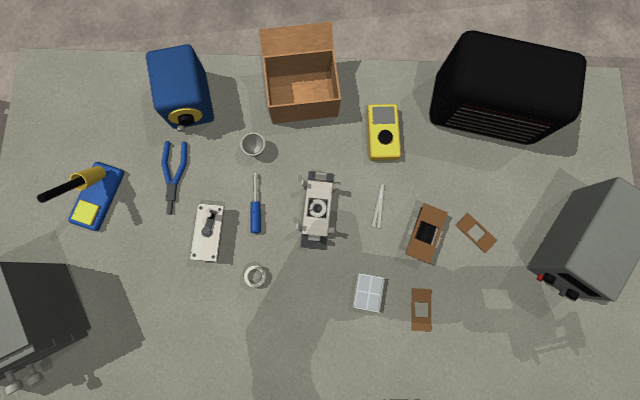

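View pics/scene0.png

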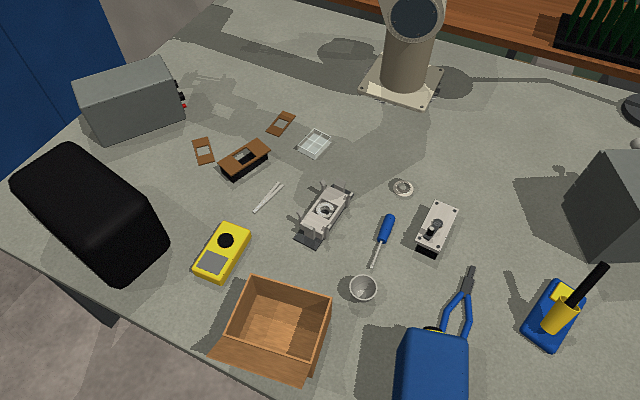

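The top view shows the cover at about (207,233), the jig at (318,208) and the full-size sheet on its rest at (427,233). The smaller brown sheets at (476,232) and (421,310) are decoys. Next I'll enlarge the three that matter.

```bash
cat > h.py <<'E'
import cv2, numpy as np
from station import env, set_gripper, viewer, workorder
np.set_printoptions(precision=2,suppress=True)
def ray(n,u,v):
    p=viewer.camera_params(n);P=np.array(p["pose"])
    d=P[:3,:3]@np.array([(u-p["cx"])/p["fx"],-(v-p["cy"])/p["fy"],-1]);return P[:3,3],d
def px2w(n,u,v,z):
    o,d=ray(n,u,v);return (o+d*(z-o[2])/d[2])
def w2px(n,X):
    p=viewer.camera_params(n);P=np.array(p["pose"]);c=P[:3,:3].T@(np.array(X,float)-P[:3,3])
    return np.array([p["cx"]+p["fx"]*c[0]/-c[2],p["cy"]-p["fy"]*c[1]/-c[2]])
def crop(img,x,y,w,h,s,step=10):
    c=cv2.resize(img[y:y+h,x:x+w],None,fx=s,fy=s,interpolation=cv2.INTER_CUBIC)
    for i in range(-x%step,w,step):
        cv2.line(c,(i*s,0),(i*s,6),(0,0,255),1);cv2.putText(c,str(x+i),(i*s+2,12),0,.35,(0,0,255),1)
    for i in range(-y%step,h,step):
        cv2.line(c,(0,i*s),(6,i*s),(0,0,255),1);cv2.putText(c,str(y+i),(8,i*s+4),0,.35,(0,0,255),1)
    return c
E
python3 - <<'E'
import cv2,numpy as np
from h import crop
t=cv2.imread("pics/top0.png");s=cv2.imread("pics/scene0.png")
cv2.imwrite("pics/c1.png",np.hstack([crop(t,x,y,53,100,5) for x,y in((182,182),(293,158),(402,186))]))
cv2.imwrite("pics/c2.png",np.hstack([crop(s,x,y,66,90,4) for x,y in((403,185),(290,170),(212,125))]))
E
```

```text
(no output)
```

View pics/c1.png

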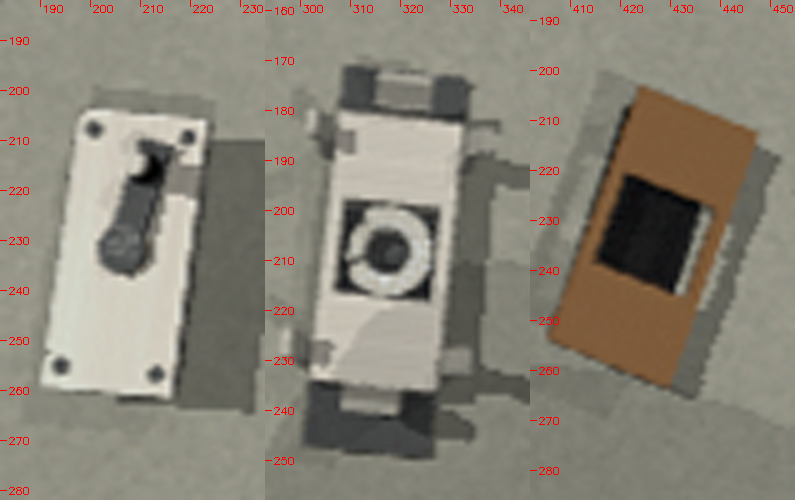

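View pics/c2.png

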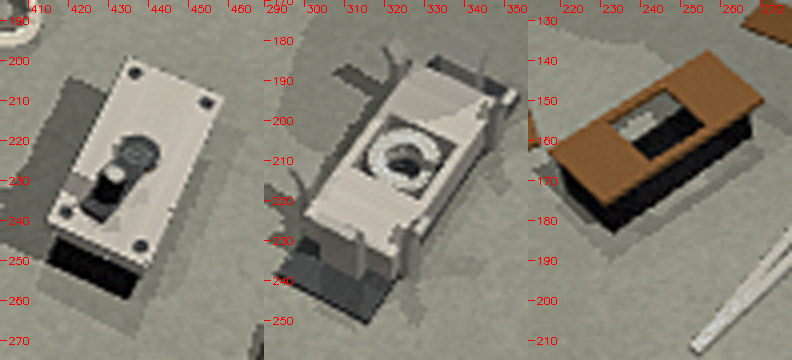

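```bash
cat > fit.py <<'E'
from h import *
from scipy.optimize import least_squares
C=np.array([[65,30],[65,-30],[-65,-30],[-65,30]])  # +x up in top image, +y left
def fit(obs,z,x0):
    def res(p):
        c,s=np.cos(p[2]),np.sin(p[2]);r=[]
        for n,pts in obs.items():
            for (a,b),q in zip(C,pts): r+=list(w2px(n,[p[0]+c*a-s*b,p[1]+s*a+c*b,z])-q+.4)
        return np.array(r)
    o=least_squares(res,x0);return o.x,np.sqrt(np.mean(o.fun**2))
T=dict(cover=(46,[(197.8,204),(223.4,206),(216.8,261.4),(190.2,258.6)]),jig=(32,[(308.4,180.4),(333.2,182.4),(327.4,235.6),(302.2,233.6)]),
 sheet=(39,[(423.6,203.2),(447.6,212.4),(430,263.6),(405.6,253.4)]))
# scene order: match TL,TR,BR,BL of the top image (scene: +x world is down-left)
S=dict(cover=[(441.75,251.75),(415,239.25),(435.5,199),(458.75,209.75)],jig=[(321.25,234.5),(300.5,223),(327.75,185.75),(347.25,195)],
 sheet=[(231.25,176.25),(218.25,163),(257.25,137.5),(271,149.75)])
if __name__=="__main__":
  for k,(z,t) in T.items():
    c=px2w("top",*np.mean(t,0),z);x0=[c[0],c[1],-.1]
    for o in({"top":t},{"scene":S[k]},{"top":t,"scene":S[k]}): print(k,list(o),*fit(o,z,x0))
  # handle/hub/boss: top handle (150,165)/5 ; scene handle (115,173)/4
  print(px2w("top",207.2,231.5,50),px2w("top",211.4,215,79))
  print(px2w("scene",437,223,50),px2w("scene",431.5,228.3,79))
  print("boss",px2w("top",317.2,208,29),px2w("scene",324.5,209.5,29))
E
python3 fit.py
```

```text
cover ['top'] [494.98 256.64  -0.05] 0.3960657751415734
cover ['scene'] [496.92 258.09  -0.05] 0.6206407605680073
cover ['top', 'scene'] [495.79 257.42  -0.05] 0.6259720023267596
jig ['top'] [561.69   1.81  -0.08] 0.2707464052355888
jig ['scene'] [564.36   2.18  -0.07] 0.6549115483442511
jig ['top', 'scene'] [562.83   1.9   -0.08] 0.6206215522050755
sheet ['top'] [ 507.64 -256.01   -0.36] 0.20935345948340534
sheet ['scene'] [ 510.57 -253.53   -0.36] 0.349000152438048
sheet ['top', 'scene'] [ 508.52 -255.25   -0.36] 0.5438824429843988
[495.14 254.44  50.  ] [529.75 239.99  79.  ]
[498.43 256.23  50.  ] [537.75 249.    79.  ]
boss [560.36   2.29  29.  ] [564.86   3.42  29.  ]
```

Both cameras agree to about 3 mm (jig ≈ (563,2), yaw −0.08), and any shared bias largely cancels between pick and place. Next I'll grasp the sheet.

```bash
cat >> h.py <<'E'
COVER=np.array([495.8,257.0]);CY=-.05
JIG=np.array([562.6,1.9]);JY=-.078
SHEET=np.array([508.5,-255.2]);SY=-.36
def q(a): return [np.cos(a/2),np.sin(a/2),0,0]
def P(xy,z): return [float(xy[0]),float(xy[1]),float(z)]
def st(m=""):
    s=env.read_state();print(m,"t",round(s["time_s"],2),"p",s["tool_pos"],"f",s["force"],"w",round(s["width"],1));return s
E
python3 - <<'E'
from h import *
for xy,a in((SHEET,SY),(JIG,JY),(COVER,CY)): print(env.ik(P(xy,105),q(a)))
env.reach(P(SHEET,190),q(SY)); st("above")
env.move_l(P(SHEET,106.5),rate=120)
set_gripper(50); st("grip")
env.move_l(P(SHEET,170),rate=120); st("up")
env.reach(P(JIG,170),q(JY)); st("jig")
cv2.imwrite("pics/p1.png",np.hstack([crop(viewer.camera("top"),270,140,100,120,4),crop(viewer.camera("scene"),270,120,100,120,4)]))
E
```

```text
[-0.49  0.63  1.85 -0.    0.66  1.44]
[-0.02  0.63  1.86 -0.    0.65  1.63]
[ 0.46  0.62  1.87 -0.    0.64  2.08]
above t 1.98 p [ 508.41 -255.89  190.19] f [-0.07 -0.57  0.89] w 87.9
grip t 3.38 p [ 508.65 -255.26  106.87] f [0.21 0.18 4.56] w 59.5
up t 4.06 p [ 508.16 -255.02  169.67] f [ 0.82  0.71 -1.39] w 59.7
jig t 5.08 p [562.43   1.17 169.63] f [ 0.44 -0.03 -0.47] w 59.6
```

View pics/p1.png

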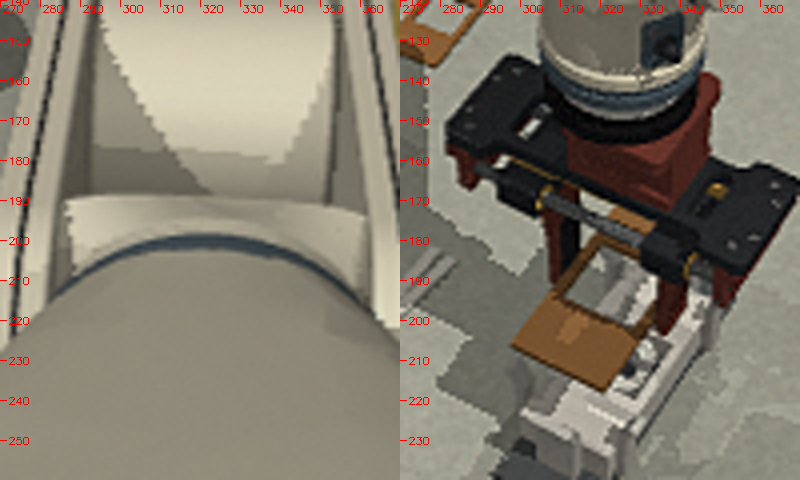

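The sheet hangs level in the fingers. I'll check its position in hand from the scene-view corners, about (298,206.2) and (321.5,217.5), then lower.

Run:
```python
from h import *
a=px2w("scene",297.6,205.9,101.8);b=px2w("scene",321.1,217.1,101.8)
m=(a+b)/2;d=b-a;yaw=np.arctan2(-d[0],d[1]);print(a,b,np.linalg.norm(d),"yaw",yaw,"centre",m[:2]-65*np.array([np.cos(yaw),np.sin(yaw)]))
env.move_l(P(JIG,132),rate=120); st("pre")
print(env.move_l(P(JIG,101),rate=50,f_stop=6)); st("down")
```

```text
[627.32 -33.08 101.8 ] [631.03  26.2  101.8 ] 59.39624438214189 yaw -0.06261665516773009 centre [564.3    0.63]
pre t 5.65 p [562.48   1.35 131.76] f [ 0.68 -0.89 -0.54] w 59.5
True
down t 6.11 p [563.17   1.96 112.16] f [-2.86 -1.84  8.86] w 59.9
```

Run:
```python
from h import *
J=JIG+np.array([-.8,-.3])
print(env.move_l(P(J,112.5),rate=20)); st("shift")
print(env.move_l(P(J,102),rate=40,f_stop=12)); st("down")
cv2.imwrite("pics/p2.png",crop(viewer.camera("scene"),270,150,100,100,6))
```

```text
False
shift t 6.36 p [562.24   1.92 112.37] f [1.72 3.24 1.25] w 59.5
True
down t 6.57 p [562.5    1.9  111.88] f [-3.94 -0.03 17.25] w 59.6
```

View pics/p2.png

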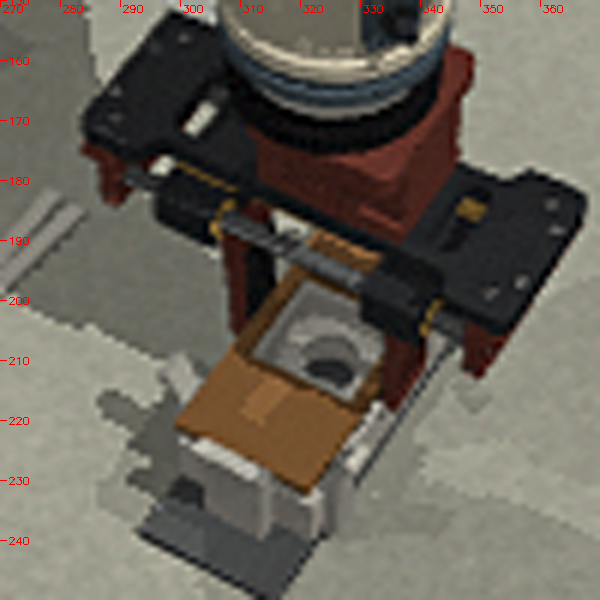

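The fingertips (z≈32) are sitting on the bed's 60 mm wide top edge, so the sheet hangs about 7 mm above the bed, inside the straight part of the guides. I'll release it there, lift, and check from above.

Run:
```python
from h import *
J=JIG+np.array([-.8,-.3])
env.move_l(P(J,113),rate=20); st("lift")
set_gripper(80); env.hold(.3); st("open")
env.move_l(P(J,190),rate=150)
env.reach(P(COVER,190),q(CY)); st("cover above")
t=viewer.camera("top");s=viewer.camera("scene")
cv2.imwrite("pics/p3.png",np.hstack([crop(t,293,158,53,100,7),crop(s,290,165,60,100,7)]))
```

```text
lift t 6.87 p [561.64   1.85 112.8 ] f [0.84 4.25 0.94] w 59.6
open t 7.7 p [561.81   1.59 113.  ] f [ 0.62  0.38 -1.11] w 79.7
cover above t 9.4 p [495.96 256.3  189.56] f [-0.27  0.89 -0.73] w 80.3
```

View pics/p3.png

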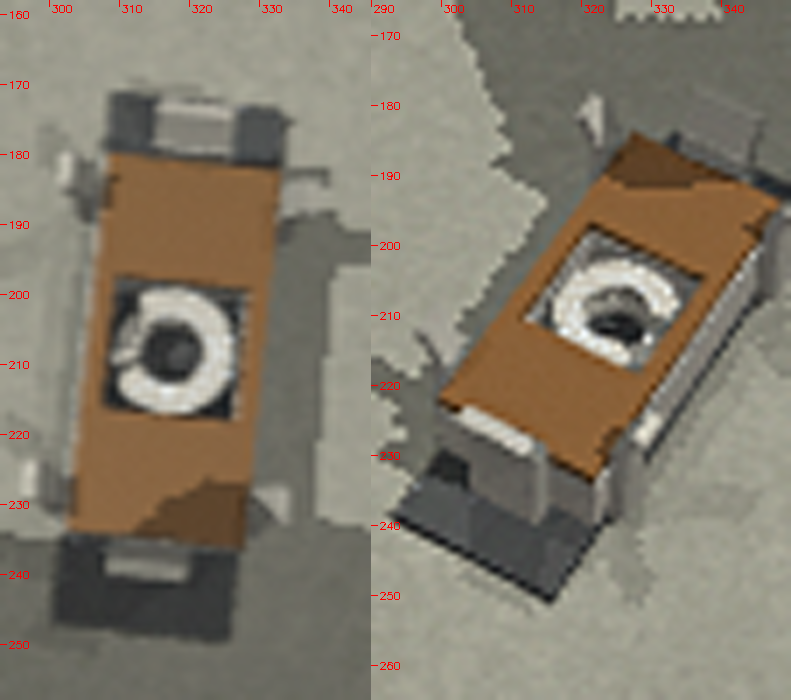

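The sheet lies flat in the guides, and the thread-start gap shows on the boss at about (311,207), roughly 90° CCW from world +x. Now the cover, gripped with the tips just below its underside so they don't land on the sheet or bed.

Run:
```python
from h import *
env.move_l(P(COVER,113),rate=120)
set_gripper(50); st("grip")
env.move_l(P(COVER,185),rate=80); st("up")
J=np.array([562.0,1.8])
env.reach(P(J,185),q(JY)); st("jig")
s=viewer.camera("scene")
cv2.imwrite("pics/p4.png",crop(s,270,120,100,120,5))
```

```text
grip t 10.74 p [496.11 257.12 113.62] f [-0.88 -0.41  5.08] w 59.3
up t 11.79 p [495.46 256.81 184.54] f [-0.23  0.52 -9.72] w 59.8
jig t 12.82 p [561.81   2.63 184.77] f [-0.43 -0.01 -8.52] w 59.4
```

View pics/p4.png

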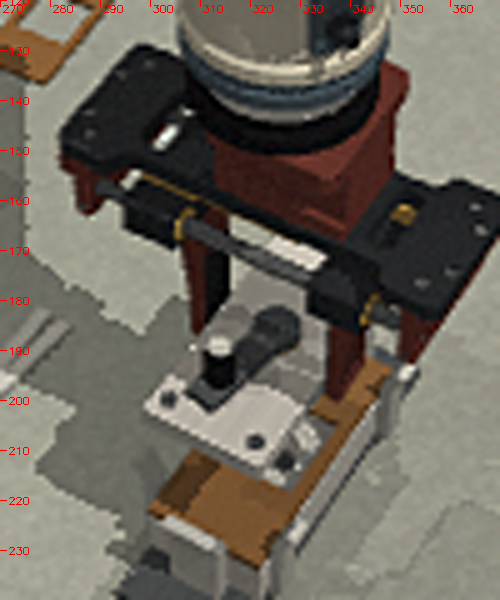

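Run:
```python
from h import *
J=np.array([562.0,1.8])
env.move_l(P(J,145),rate=100)
print(env.move_l(P(J,117.8),rate=30,f_stop=8)); s=st("down")
```

```text
False
down t 14.47 p [562.21   2.02 117.84] f [ 1.27  4.15 -8.01] w 59.5
```

Run:
```python
from h import *
set_gripper(80); env.hold(.4); s=st("open")
p=s["tool_pos"]
env.move_l(P([562,1.8],150),rate=60); 
env.move_l(P([562,1.8],200),rate=150)
env.reach(P([480,-110],240),q(JY)); st()
t=viewer.camera("top");s=viewer.camera("scene")
cv2.imwrite("pics/p5.png",np.hstack([crop(t,293,158,53,100,7),crop(s,290,165,60,100,7)]))
```

```text
open t 15.41 p [561.99   1.83 117.78] f [-0.14 -0.21 -0.26] w 80.0
 t 17.21 p [ 480.32 -109.89  239.5 ] f [ 1.2  -1.03 -0.51] w 80.2
```

View pics/p5.png

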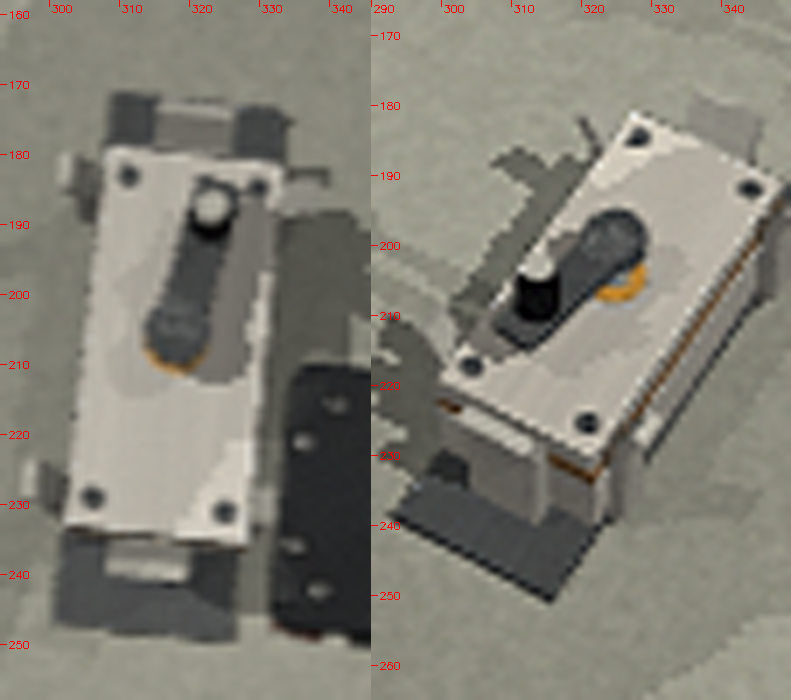

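The cover is seated flat, with the hub raised (orange collar visible). The handle top is at about top (323.3,187.3) and scene (314,202.4), and the hub at top (318.1,204.4) and scene (324.6,198.1).

Run:
```python
from h import *
H=[px2w("top",322.9,186.9,98),px2w("scene",313.6,202,98)];B=[px2w("top",317.8,204,73),px2w("scene",324.2,197.7,73)]
print(H,B)
for h,b in zip(H,B): d=(h-b)[:2];print(np.linalg.norm(d),np.degrees(np.arctan2(d[1],d[0])))
# pixel predictions for axis (562,1.8) and angles
for a in(-30,-25,-20,-15,-10): 
    X=[562+38*np.cos(np.radians(a)),1.8+38*np.sin(np.radians(a)),98];print(a,w2px("top",X)+.4,w2px("scene",X)+.4)
```

```text
[array([597.28,  -8.47,  98.  ]), array([600.04,  -7.41,  98.  ])] [array([562.49,   1.65,  73.  ]), array([562.62,   1.05,  73.  ])]
36.22613328253704 -16.226855218764133
38.35996847919963 -12.737769495263581
-30 [327.18 188.44] [311.11 199.15]
-25 [325.88 187.74] [311.97 200.12]
-20 [324.52 187.15] [312.95 201.02]
-15 [323.12 186.67] [314.01 201.86]
-10 [321.68 186.32] [315.17 202.62]
```

```bash
cat >> h.py <<'E'
AX=np.array([562.3,1.6]);R=38.
def at(deg,z,r=R):
    a=np.radians(deg);return P(AX+r*np.array([np.cos(a),np.sin(a)]),z)
def avg(n=5):
    f=[]
    for _ in range(n): f.append(env.read_state()["force"]); env.hold(.02)
    return np.mean(f,0)
E
python3 - <<'E'
from h import *
set_gripper(40)
env.reach(at(-15,205),q(JY)); 
env.move_l(at(-15,156.5),rate=100,f_stop=6); st("at"); f0=avg();print(f0)
set_gripper(5); st("grip"); print(avg())
for dz in(.5,1.):
    env.move_l(at(-15,156.5-dz),rate=20); print(dz,avg(),env.read_state()["tool_pos"])
E
```

```text
at t 19.41 p [599.    -8.63 156.68] f [ 0.67 -0.99 -0.5 ] w 40.5
[ 0.26 -0.39 -0.15]
grip t 20.02 p [599.16  -8.21 156.7 ] f [-0.02  0.35  2.08] w 14.2
[0.27 0.2  2.02]
0.5 [-0.31 -0.3   5.4 ] [599.4   -8.3  156.44]
1.0 [-0.51 -0.66  7.69] [599.68  -8.33 156.3 ]
```

Gripped at the expected 15 mm. Next I turn CCW with a light down preload of about 3 N, watching fz and the tangential force.

Run:
```python
from h import *
z=156.2; env.move_l(at(-15,z),rate=20); print(avg())
a=-15; base=None
while a<140:
    a+=10
    hit=env.move_l(at(a,z),rate=35,f_stop=7); f=avg(3); r=np.radians(a)
    ft=f[:2]@[-np.sin(r),np.cos(r)]; p=env.read_state()["tool_pos"]; th=np.degrees(np.arctan2(p[1]-AX[1],p[0]-AX[0]))
    print(a,round(th,1),"hit",hit,"ft %.2f fz %.2f z %.2f"%(ft,f[2],p[2]))
    if hit or abs(ft)>5 or f[2]<-1: break
st()
```

```text
[-0.01 -0.19  5.81]
-5 -4.6 hit False ft 0.61 fz 5.36 z 156.38
5 5.3 hit False ft 0.66 fz 5.55 z 156.39
15 15.6 hit False ft 0.39 fz 5.68 z 156.35
25 25.7 hit False ft 0.65 fz 5.87 z 156.34
35 35.7 hit False ft -0.35 fz 6.00 z 156.38
45 46.4 hit False ft 1.03 fz -0.16 z 155.54
55 55.3 hit False ft 0.25 fz -1.86 z 156.09
 t 23.84 p [583.9   32.8  156.09] f [-0.86 -0.08 -2.5 ] w 14.2
```

At about 45–55° the preload vanished (fz from +6 to −1.9 N), so the lug is over the thread start. I'll lower with it.

Run:
```python
from h import *
print(env.move_l(at(55,148.5),rate=20,f_stop=5)); print(avg()); st()
env.hold(.2)
cv2.imwrite("pics/p6.png",crop(viewer.camera("scene"),270,140,100,110,5))
```

```text
True
[-0.5   0.12  5.28]
 t 24.29 p [584.51  32.71 149.9 ] f [-0.52  0.75  5.07] w 14.5
```

Seated after a 6.2 mm drop (hub at about 67 mm). Now one turn clockwise, following the thread down with force feedback.

Run:
```python
from h import *
z=150.2; env.move_l(at(55,z),rate=20); print(avg())
a=55
for i in range(30):
    a-=12; z-=8*12/360
    hit=env.move_l(at(a,z),rate=40,f_stop=12); f=avg(3); r=np.radians(a)
    ft=f[:2]@[-np.sin(r),np.cos(r)]; fr=f[:2]@[np.cos(r),np.sin(r)]; p=env.read_state()["tool_pos"]
    print(a,"hit",hit,"ft %.2f fr %.2f fz %.2f z %.2f cmd %.2f"%(ft,fr,f[2],p[2],z))
    if hit or abs(ft)>8 or abs(f[2])>9: break
    z+=np.clip((f[2]-1.)/8,-.4,.4)
st()
```

```text
[ 0.36 -0.19  1.08]
43 hit False ft -1.19 fr 0.54 fz 0.97 z 149.86 cmd 149.93
31 hit False ft -0.85 fr -0.19 fz 0.35 z 149.67 cmd 149.66
19 hit False ft -0.46 fr 0.27 fz 0.85 z 149.38 cmd 149.32
7 hit False ft -0.79 fr -0.30 fz 1.13 z 149.02 cmd 149.03
-5 hit False ft -0.58 fr -0.18 fz 0.99 z 148.73 cmd 148.78
-17 hit False ft -0.45 fr 0.10 fz 1.18 z 148.53 cmd 148.51
-29 hit False ft -0.78 fr 0.08 fz 1.12 z 148.23 cmd 148.27
-41 hit False ft -0.79 fr 0.05 fz 1.32 z 147.96 cmd 148.02
-53 hit False ft -1.45 fr -0.30 fz 0.43 z 147.76 cmd 147.79
-65 hit False ft -0.95 fr -0.12 fz 0.89 z 147.42 cmd 147.45
-77 hit False ft -0.48 fr 0.15 fz 2.38 z 147.18 cmd 147.17
-89 hit False ft -0.41 fr -0.15 fz 1.54 z 146.98 cmd 147.08
-101 hit False ft -1.04 fr -0.12 fz 0.19 z 146.79 cmd 146.88
-113 hit False ft -0.97 fr -0.03 fz 1.22 z 146.53 cmd 146.51
-125 hit False ft -0.82 fr -0.60 fz 2.09 z 146.23 cmd 146.27
-137 hit False ft -1.06 fr -0.34 fz 0.67 z 146.10 cmd 146.14
-149 hit False ft -1.07 fr 0.19 fz 1.08 z 145.81 cmd 145.83
-161 hit False ft -0.79 fr -0.06 fz 1.49 z 145.56 cmd 145.57
-173 hit False ft -0.74 fr 0.00 fz 0.86 z 145.37 cmd 145.37
-185 hit False ft -0.30 fr 0.03 fz -0.28 z 145.07 cmd 145.09
-197 hit False ft -0.80 fr 0.23 fz 2.05 z 144.72 cmd 144.66
-209 hit False ft -0.99 fr 0.19 fz 1.80 z 144.51 cmd 144.52
-221 hit False ft -0.77 fr 0.13 fz 0.68 z 144.29 cmd 144.36
-233 hit False ft -0.74 fr -0.26 fz -0.25 z 143.99 cmd 144.05
-245 hit False ft -0.37 fr 0.31 fz 0.57 z 143.69 cmd 143.63
-257 hit False ft -1.16 fr 0.22 fz 1.21 z 143.39 cmd 143.31
-269 hit False ft -1.09 fr 0.28 fz 1.01 z 143.06 cmd 143.07
-281 hit False ft -0.72 fr 0.56 fz 0.31 z 142.81 cmd 142.80
-293 hit False ft -0.70 fr -0.09 fz 1.43 z 142.50 cmd 142.45
-305 hit False ft -1.06 fr -0.01 fz 0.83 z 142.23 cmd 142.24
 t 36.88 p [584.39  32.55 142.23] f [ 1.27 -0.89  0.62] w 14.3
```

Run:
```python
from h import *
env.hold(.3); st(); print(avg())
cv2.imwrite("pics/p7.png",np.hstack([crop(viewer.camera("scene"),275,150,80,100,5),crop(viewer.camera("top"),290,150,70,100,5)]))
```

```text
t 37.17 p [584.11  32.73 142.24] f [0.31 0.71 0.16] w 14.2
[ 0.56 -0.03  0.64]
```

View pics/p7.png

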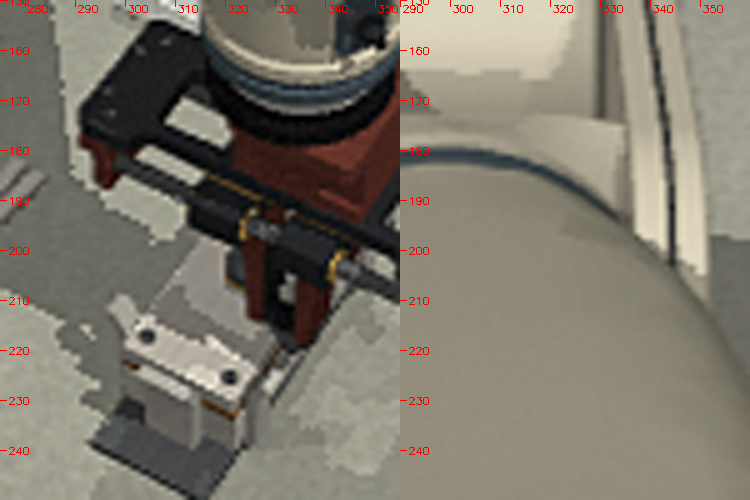

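The plate is flat in the guides and the fingers hold the handle. The hub is at about 58.5 mm by the hand's travel, within the required range, so I'm handing in.

Run:
```python
from h import *
workorder.sign_off(); st("end")
```

```text
the job is handed in; nothing more can be done
the job is handed in; nothing more can be done
```

The job is handed in at about 37 s of robot time. The sheet and cover are stacked on the jig, and the screw is one full turn in with the gripper still holding the crank handle. Sign-off gave no verdict.

- **Sheet:** on the first lowering my fingertips stopped on the bed's edge, because the bed is as wide as the sheet. I released the sheet about 7 mm above the bed, inside the guides. Pictures then showed it lying flat and centred.
- **Cover:** I gripped it just at the tips and released it about 1 mm above the sheet. It seated flat, with the screw up on the boss's rim.
- **Screw:** turning backward, the lug found the thread start about 60–70° round and dropped about 6.2 mm. I then turned it 360° clockwise, following the thread down 8.0 mm. Forces on the hand stayed under about 2.5 N.

**Last checks:**
- The hub top is at about 58.5 mm, against the required 57.3–60.7 mm. This comes from the hand's travel, assuming the handle did not slip in the grip; I did not measure it separately.
- The finger opening is 14.2 mm on the 15 mm handle, so it is gripped. The grip force itself was not measured.
- The last scene picture showed the plate flat between the guides. The top camera was blocked by the arm, so the final centring was not checked from above.
- I did not check the other bench items again at the end, but I saw no sign of touching them.

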